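# Fallen bottle back on the soldering carousel, turned to the index

### The arm

A 6-joint arm with a two-finger parallel gripper is mounted at the origin on a cart in front of the work surface, level with it; the furniture and walls round the work are solid. World frame = base frame: x ahead of the robot, y to its left, z up, the work surface at z = 0. Lengths are in mm, angles in degrees, forces in N, time in s.
With the tool pointing down it reaches from about 300 to 850 mm from the base axis. Payload 4.2 kg.
Tool frame: the origin (TCP) lies on the centre line of the jaws, within the pads' length; the fingertips stand 14 mm ahead of it and the grasp point (between the pads) lies 5 mm behind it; z points along the fingers, y is the line along which they close (so a half turn about z gives the same grasp; the last joint's range is limited). The gripper opens to 91 mm and grips with 3 to 60 N. Pads are 32 mm wide; open, the fingers measure 118 mm over their backs; the gripper's body (76 mm by 178 mm) begins 60 mm behind the grasp point.
Start: joints at [64.4, 18.312, 89.639, -0, 72.044, -1.146], TCP at [238.031, 523.434, 227.976] pointing down, gripper open.
Joint ranges: [-177.97, 177.97], [-48.28, 115.42], [12.27, 149.76], [-77.06, 257.06], [2.81, 150.46], [-146.56, 146.56]. Speed limits (degrees/s): [147.25, 147.25, 180, 180, 180, 180].

### API

Orientations are given as [roll, pitch, yaw] about the fixed x, y, z axes, in that order (R = Rz(yaw) Ry(pitch) Rx(roll)).
In Python, from workcell import env gives the robot as it stands.
- The arm moves only by the tool arm_command, never from a script. Its argument "motion" is a list of rows, each an object with "offset": the shift along the tool's x, y, z in m, a list of three; "spin": the turn about the tool's z in rad. In form: [{"offset": [tx, ty, tz], "spin": spin}, ...]. A call has 1 to 5 rows; each row shifts and turns the commanded pose from where the row before left it, along the tool's axes as they then stand; what a row does not reach is not made up. A row lasts 1/8 s, in which the tool goes at most 62.5 mm and 10.7 degrees, less where a joint would pass 70% of its speed; a pose out of reach is approached as far as the arm can. A call with a gripper value outside its range is refused whole. "jaw" is the finger opening in m, from 0 to 0.0912, set as the call begins (left out, the last holds). The fingers move at their own pace and stop on an object; "newtons" is the grip in N (left out, the last holds). Time passes only in rows, so rows that do not move let the fingers close. It gives the time, the measured TCP pose, the force, the opening and the grip force at its end, in the units of the state.
- env.state(): the state, without advancing time (a new reading comes with each control period).
- env.grab_frame(name): name is "scene" or "side" or "wrist"; returns (picture, depth): 400x640x3 uint8, blue, green, red; 400x640 float32, mm along the optical axis (not along the pixel's ray), 0 where there is no reading.
- env.camera_model(name): a dict with "fx", "fy", "cx", "cy" (pixels), "eye" and "rotation" of the camera in the world; the wrist camera has in their place "hand_eye" (4x4, takes a point from camera to tool coordinates, whose origin is the TCP and whose axes are the flange's). Camera axes: x right, y down, z forward; pixel columns grow to the right and rows downward; lengths in mm; the calibration is good to about 2 mm. The wrist camera is an equidistant fisheye: a pixel r from the principal point sees the ray r / f radians off the axis. A picture is of the moment at which its call begins: read the wrist's pose just before it. camera_model takes no time and is no camera call.
- env.job_done(): hands the job in; it is judged then, once.
Trained networks look in the newest picture that a camera, given by its name, has taken for a name from the list of things; names that differ only in an ending like _2 or _b are one class to them, and where a whole thing is asked for, a point or a joint stands for the part that bears it (a point fixed in the world has none). Each returns a list of dicts, best first, with "score" (0 to 1); they miss things now and then, are a little off and sometimes report something else, mostly with a low value. They report only what shows in the picture. A call takes as long as a camera call. They do not tell look-alikes from the thing itself.
- env.boxes_of(camera, target): "bbox" ([left, top, right, bottom] in pixels, round what is visible of it).
- env.pinpoint(camera, target): "location" ([column, row] in pixels: a listed point, or the origin of a listed thing).
The state is a dict: "time_s": time; "qpos": joint angles; "qvel": joint speeds; "effort": joint torques, N m; "ee_pos": TCP position; "ee_rot": TCP orientation; "force": force on the tool from outside, world axes, zero at the start; "torque": the same for the moment, N m; "gripper_width": finger opening in mm; "gripper_force": force on a finger pad.
Only numpy, scipy, OpenCV 4.12 (cv2) and the standard library are available. Lean on these libraries where they do the work, as an engineer would, in place of code of your own. Each camera call takes 0.05 s, during which the arm holds its last target. There are 200 camera calls.

### The job

The dropper bottle has fallen over and rolled into a corner of the sheet-metal parts tray: work it out of the corner and stand it upright on the empty round pad of the bench carousel. Then turn the carousel until the line on the rim at that bottle's pad is in line with the index pointer beside the carousel, and leave it at rest there, with the bottle and the other things on the carousel still standing on it.

Things in the scene. Friction and masses are not known exactly. Their poses are not given: they have to be found in the camera images.
- flux_bottle: Brown glass dropper bottle, 102 mm long, about 70 g. Origin: centre of its underside; z axis towards the dropper tip. Body 33 mm in diameter up to 65 mm from the underside, then a 24 mm collar up to 77 mm, then a dropper at most 13 mm wide. It starts lying in the tray, its side against the tray's +x wall, underside against the -y wall, dropper towards +y; it can roll.
- tray: Open rectangular grey sheet-metal tray, fixed to the bench. Origin: centre of its underside. Inside 145 mm (x) by 165 mm (y), walls and floor 4 mm thick, rim 35 mm above the bench. No finger fits between the lying bottle and the walls it touches.
- platter_centre (a point): On the axis, in the top face (34 mm above the bench) of the carousel: a steel plate 250 mm across that turns freely on a vertical axis and coasts if pushed fast. Four round rubber pads, 60 mm across, 2 mm thick, lie 90 degrees apart, their centres 72 mm from the axis; three carry other things. A hub knob 16 mm high is in the middle.
- bay_pad (a point): Centre of the top face of the empty pad, 36 mm above the bench; turns with the carousel. The bottle shall stand here.
- bay_mark (a point): Dark radial line, 16 mm long, on the carousel's rim at the empty pad, 116 mm from the axis; turns with the carousel.
- index_tip (a point): Point of the horizontal steel index pointer on a small stand fixed to the bench just outside the rim; it points at the carousel's axis. The tip is 130 mm from the axis and 37 mm above the bench; the stand reaches out to 167 mm from the axis and 43 mm up.
- platter (a joint): Angle of the carousel, 0 at the start, positive anticlockwise seen from above. It can turn 6.2 rad either way.
- stop_off_bottle: Small varnish bottle with a tall cap, 31 mm in diameter, 79 mm high, 50 g, standing loose on one of the other pads. Origin: centre of its underside; z up.
- small_tin: Small round aluminium tin, 40 mm in diameter, 19 mm high, lying loose on one of the other pads. Origin: centre of its underside.
- wire_spool: Spool of solder wire, 47 mm in diameter, 24 mm high, standing loose on its flange on one of the other pads. Origin: centre of its underside.
- spoke_post (a point): Top centre of one of the carousel's four alike upright steel posts, 100 mm above the bench and 111 mm from the axis, each at the end of a spoke 8 mm high, midway between two pads. 12 mm thick, with a 16 mm head in the top 10 mm; the carousel can be pushed round by them. This one lies 45 degrees clockwise (seen from above) of the empty pad.
Not all that is in view belongs to the job. What is shaped like the flux_bottle but purple is not meant.

How it is judged (in metres and radians):
On the way, in this order (a step that is already met when the one before it is completed fails the run):
1. the dropper bottle stands upright on the empty pad, released (distance between flux_bottle and bay_pad below 0.016 m and angle between flux_bottle's own z axis and vertical below 0.1 rad and contact force between flux_bottle and the fingers below 0.1 N), for 0.2 s.
2. the carousel is turned so that the line at the bottle's pad is in line with the index pointer (angle between the x axis of bay_mark and the x axis of index_tip, either way round below 0.07 rad and horizontal distance between bay_mark and index_tip below 0.04 m), for 0.2 s.
At the end, for the whole second after the job is handed in: Carousel at rest, the line at the bottle's pad within 0.07 rad of the index pointer's direction; dropper bottle upright (0.1 rad), its underside within 16 mm of that pad's centre; varnish bottle, tin and spool still upright (0.1 rad) on the carousel (all of step 2 and velocity of joint platter between -0.03 and 0.03 rad/s and distance between flux_bottle and bay_pad below 0.016 m and angle between each of flux_bottle, stop_off_bottle, small_tin, wire_spool's own z axis and vertical below 0.1 rad and height (world z) of each of stop_off_bottle, small_tin, wire_spool above 0.03 m and horizontal distance between each of stop_off_bottle, small_tin, wire_spool and platter_centre below 0.115 m); the robot touches nothing.
It fails at once if the varnish bottle on the carousel is tipped over (angle between stop_off_bottle's own z axis and vertical above 0.6 rad).
It also fails if it takes over 72 s, if anything falls off the work surface, if the arm or the gripper's body presses on something with over 40 N, if the wrist force passes 120 N, or if a joint passes its speed limit or range.

## Working session

There is one attempt and no reset: what is moved stays moved. The work goes in short steps, Python scripts to look and compute and a tool call to move; the robot and the scene stay as the last step left them, time stands still between calls to the robot, and variables do not carry over. Pictures are saved under pics/ and viewed, at most 10 in all, crops included, and the job is handed in when it is done.

Besides the shell and the picture viewer there is one more tool, called after ">>>" as name(argument=value, ...) on one line, values as JSON. arm_command: Moves the arm, as the interface text tells. Its arguments: {"type":"object","properties":{"motion":{"type":"array"},"jaw":{"type":"number"},"newtons":{"type":"number"}},"required":["motion"]}

```bash
ls; mkdir -p pics; cat > h.py <<'E'
import numpy as np, cv2
from scipy.spatial.transform import Rotation as R
from workcell import env
def cam(n):
    m=env.camera_model(n); return m
def world(n,uv,depth=None,z=None):
    m=cam(n); u,v=uv; d=np.array([(u-m['cx'])/m['fx'],(v-m['cy'])/m['fy'],1.])
    Rm=np.array(m['rotation']); e=np.array(m['eye'])
    if depth is not None: return e+Rm@(d*depth)
    w=Rm@d; return e+w*(z-e[2])/w[2]
def proj(n,p):
    m=cam(n); q=np.array(m['rotation']).T@(np.array(p)-np.array(m['eye']))
    return np.array([m['fx']*q[0]/q[2]+m['cx'],m['fy']*q[1]/q[2]+m['cy']])
E
python3 - <<'E'
from h import *
np.set_printoptions(precision=1,suppress=True)
print(env.state())
Z={'flux_bottle':20,'tray':0,'platter_centre':34,'bay_pad':36,'bay_mark':34,'index_tip':37,'stop_off_bottle':36,'small_tin':36,'wire_spool':36,'spoke_post':100}
for n in ['scene','side']:
    im,d=env.grab_frame(n); cv2.imwrite(f'pics/{n}0.png',im)
    m=cam(n); print(n,m['eye'],m['fx'])
    for t,z in Z.items():
        for r in env.pinpoint(n,t)[:3]:
            print(t,np.round(r['score'],2),np.array(r['location']),world(n,r['location'],z=z))
E
```

```text
pics
{'time_s': 0.0, 'qpos': array([64.4, 18.4, 89.7, -0. , 72. , -1.1]), 'qvel': array([-0. ,  0. ,  0. , -0.1,  0.1, -0. ]), 'effort': array([ -0. , -41.2, -23.2,   0.1,   0. ,  -0. ]), 'ee_pos': array([237.8, 523. , 227.1]), 'ee_rot': array([-179.9,   -0. ,  155.5]), 'force': array([-0.9, -0.1,  0.5]), 'torque': array([ 0., -0., -0.]), 'gripper_force': 0.0, 'gripper_width': 91.65830259010768}
scene [ 282.  -518.3  706.8] 361.56863310494333Traceback (most recent call last):
  File "<stdin>", line 10, in <module>
  File "h.py", line 10, in world
    w=Rm@d; return e+w*(z-e[2])/w[2]
                                ~^^^
IndexError: invalid index to scalar variable.
```

```bash
python3 - <<'E'
from h import *
np.set_printoptions(precision=3,suppress=True)
for n in ['scene','side','wrist']: print(env.camera_model(n))
E
```

```text
{'fx': 361.56863310494333, 'fy': 361.56863310494333, 'cx': 314.8663955056927, 'cy': 203.09176907955387, 'eye': array([ 282.02 , -518.252,  706.837]), 'rotation': array([-135.977,   -0.806,  -30.503])}
{'fx': 505.63197860631874, 'fy': 505.63197860631874, 'cx': 318.6655191206328, 'cy': 203.46610798337983, 'eye': array([ 370.596, 1146.065, 1112.407]), 'rotation': array([-131.877,   -0.777, -169.246])}
{'fx': 309.70691628693146, 'fy': 309.70691628693146, 'cx': 311.5396322379716, 'cy': 197.94966841862527, 'hand_eye': array([[  -0.001,   -0.96 ,   -0.279,   78.185],
       [   1.   ,   -0.   ,   -0.001,    0.114],
       [   0.001,   -0.279,    0.96 , -156.343],
       [   0.   ,    0.   ,    0.   ,    1.   ]])}
```

View pics/scene0.png

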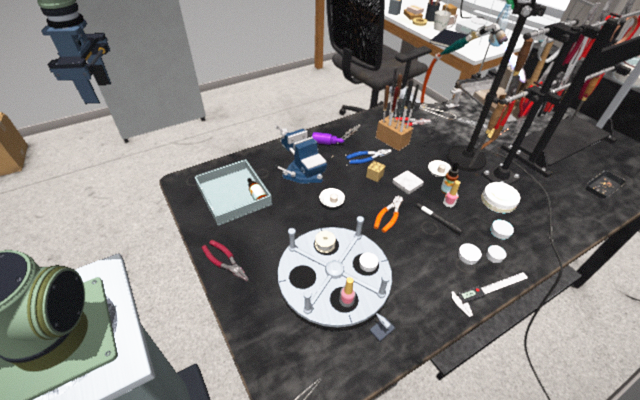

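The scene shows the tray at (232,190) with the brown bottle at (257,190). The purple look-alike is at (325,138). The carousel is at (335,270), with its empty pad at (302,276), and the index stand is at (383,325).

```bash
sed -i "s/m=env.camera_model(n); return m/m=env.camera_model(n); m['rotation']=R.from_euler('xyz',m['rotation'],degrees=True).as_matrix(); return m/" h.py
python3 - <<'E'
from h import *
np.set_printoptions(precision=1,suppress=True)
Z={'flux_bottle':20,'tray':0,'platter_centre':34,'bay_pad':36,'bay_mark':34,'index_tip':37,'stop_off_bottle':36,'small_tin':36,'wire_spool':36,'spoke_post':100}
for n in ['scene','side']:
    im,d=env.grab_frame(n); cv2.imwrite(f'pics/{n}1.png',im)
    for t,z in Z.items():
        for r in env.pinpoint(n,t)[:3]:
            print(n,t,np.round(r['score'],2),np.array(r['location']),world(n,r['location'],z=z))
b=cv2.imread('pics/scene1.png'); 
a=cv2.resize(b[150:240,180:300],None,fx=5,fy=5)
cv2.imwrite('pics/crop.png',a)
E
```

```text
scene flux_bottle 0.8 [313.7 138.5] [769.7 297.8  20. ]
scene flux_bottle 0.57 [263.6 198.2] [517.7 132.3  20. ]
scene flux_bottle 0.37 [234.4 194. ] [456.2 185.8  20. ]
scene tray 0.77 [235.  193.6] [463.3 206.9   0. ]
scene platter_centre 0.56 [337.1 271.6] [ 556.7 -166.6   34. ]
scene bay_pad 0.97 [304.1 275. ] [ 489.2 -139.2   36. ]
scene bay_pad 0.54 [321.4 242.2] [568.  -81.5  36. ]
scene bay_pad 0.42 [344.9 299.2] [ 533.4 -231.7   36. ]
scene bay_mark 0.96 [281.  279.4] [ 441.5 -122.9   34. ]
scene index_tip 0.93 [375.2 316.9] [ 563.5 -294.6   37. ]
scene stop_off_bottle 0.83 [345.8 298.2] [ 536.3 -230.8   36. ]
scene small_tin 0.85 [365.1 262.2] [ 623.5 -178.2   36. ]
scene small_tin 0.46 [319.6 242.5] [563.9 -80.1  36. ]
scene small_tin 0.31 [291.2 230.7] [523.2 -15.6  36. ]
scene wire_spool 0.79 [321.2 242.6] [567.  -82.2  36. ]
scene spoke_post 0.84 [288.2 228.5] [497.4 -54.8 100. ]
scene spoke_post 0.31 [234.9 195.1] [435.6  99.7 100. ]
side flux_bottle 0.7 [330.6 247.5] [512.6 130.3  20. ]
side flux_bottle 0.5 [227.1 284.2] [767.3 322.1  20. ]
side flux_bottle 0.18 [364.2 189.9] [ 447.  -151.3   20. ]
side tray 0.84 [341.7 274.4] [466.4 208.7   0. ]
side platter_centre 0.71 [329.7 247.6] [513.3 144.2  34. ]
side platter_centre 0.63 [334.4 182. ] [ 549.1 -155.2   34. ]
side bay_pad 0.93 [351.4 186.3] [ 489.8 -142.1   36. ]
side bay_pad 0.33 [342.3 169.5] [ 533.2 -225.3   36. ]
side bay_mark 0.9 [364.8 191.2] [ 443.3 -128.5   34. ]
side index_tip 0.49 [336.3 157.3] [ 564.6 -289.1   37. ]
side index_tip 0.36 [362.7 192.5] [ 449. -117.   37.]
side stop_off_bottle 0.6 [344.2 170.1] [ 526.2 -223.3   36. ]
side stop_off_bottle 0.5 [312.1 171.6] [ 632.9 -192.6   36. ]
side small_tin 0.56 [315.  171.4] [ 623.4 -195.7   36. ]
side small_tin 0.39 [334.7 157.3] [ 570.3 -289.2   36. ]
side wire_spool 0.47 [322.6 193.7] [576.6 -85.7  36. ]
side spoke_post 0.71 [344.5 188.3] [502.4 -51.5 100. ]
```

View pics/side1.png

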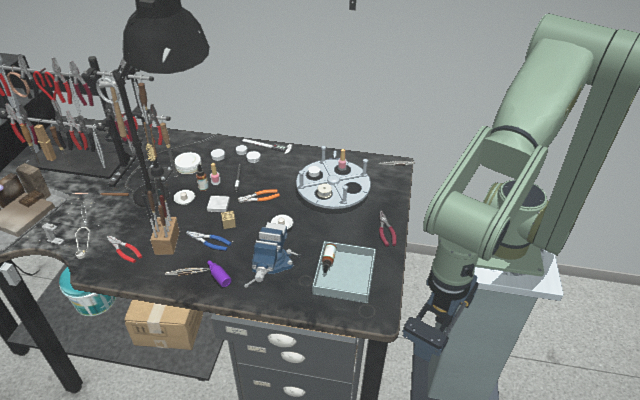

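View pics/crop.png

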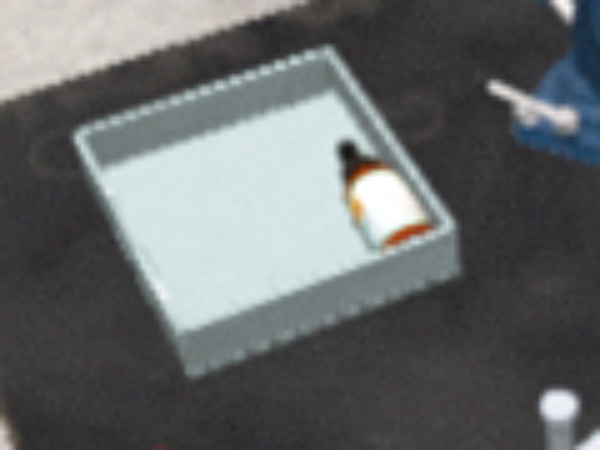

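Two bottles fit the shape: brown, lying in the tray corner at scene (258,190), and purple at (325,138). The brown one matches both the colour and the corner, and the crop confirms it. I'll move over the tray for a close measurement.

```bash
cat >> h.py <<'E'
def plan(target,yaw,n,start=None):
    """rows (offset m in tool axes, spin rad) from start (x,y,z,yaw) to target, straight line"""
    if start is None:
        s=env.state(); start=(*s['ee_pos'],s['ee_rot'][2])
    p0=np.array(start[:3],float); y0=start[3]; dy=(yaw-y0+180)%360-180
    d=(np.array(target,float)-p0)/n
    for i in range(n):
        y=np.radians(y0+dy*i/n); c,s_=np.cos(y),np.sin(y)
        print('[%.3f,%.3f,%.3f] %.3f'%((c*d[0]+s_*d[1])/1e3,(s_*d[0]-c*d[1])/1e3,-d[2]/1e3,-np.radians(dy)/n))
def wworld(uv,depth=None,z=None,s=None):
    m=env.camera_model('wrist'); s=s or env.state()
    x=(uv[0]-m['cx'])/m['fx']; y=(uv[1]-m['cy'])/m['fy']; r=np.hypot(x,y)
    d=np.array([x/r*np.sin(r),y/r*np.sin(r),np.cos(r)]) if r>1e-9 else np.array([0,0,1.])
    H=np.array(m['hand_eye']); T=R.from_euler('xyz',s['ee_rot'],degrees=True).as_matrix()
    e=T@H[:3,3]+s['ee_pos']; w=T@H[:3,:3]@d
    if depth is not None: return e+w*depth/d[2]
    return e+w*(z-e[2])/w[2]
E
python3 -c "
from h import *
plan((490,130,230),90,9)"
```

```text
[-0.044,-0.028,-0.000] 0.127
[-0.047,-0.022,-0.000] 0.127
[-0.049,-0.016,-0.000] 0.127
[-0.051,-0.010,-0.000] 0.127
[-0.052,-0.003,-0.000] 0.127
[-0.052,0.003,-0.000] 0.127
[-0.051,0.010,-0.000] 0.127
[-0.049,0.016,-0.000] 0.127
[-0.047,0.022,-0.000] 0.127
```

>>> arm_command(motion=[{"offset": [-0.044, -0.028, 0], "spin": 0.127}, {"offset": [-0.047, -0.022, 0], "spin": 0.127}, {"offset": [-0.049, -0.016, 0], "spin": 0.127}, {"offset": [-0.051, -0.01, 0], "spin": 0.127}, {"offset": [-0.052, -0.003, 0], "spin": 0.127}], jaw=0, newtons=10)

```text
time_s: 1.82
ee_pos: [380.1, 304.3, 228.2]
ee_rot: [180.0, -0.0, 118.9]
force: [0.7, 0.2, -0.1]
gripper_width: 44.5
gripper_force: 0.0
```

>>> arm_command(motion=[{"offset": [-0.052, 0.003, 0], "spin": 0.127}, {"offset": [-0.051, 0.01, 0], "spin": 0.127}, {"offset": [-0.049, 0.016, 0], "spin": 0.127}, {"offset": [-0.047, 0.022, 0], "spin": 0.127}, {"offset": [0, 0, 0], "spin": 0}])

```text
time_s: 2.45
ee_pos: [492.8, 128.4, 227.9]
ee_rot: [180.0, 0.0, 89.8]
force: [-0.0, 0.4, -0.4]
gripper_width: 0.3
gripper_force: 0.0
```

```bash
python3 - <<'E'
from h import *
np.set_printoptions(precision=1,suppress=True)
s=env.state(); print(s['time_s'],s['ee_pos'],s['ee_rot'],s['qpos'],s['gripper_width'])
im,d=env.grab_frame('wrist'); cv2.imwrite('pics/w1.png',im); np.save('d.npy',d)
for t,z in [('flux_bottle',20),('tray',0)]:
    for r in env.pinpoint('wrist',t)[:2]: print(t,r,wworld(r['location'],z=z,s=s))
    for r in env.boxes_of('wrist',t)[:2]: print(t,r)
E
```

```text
2.45 [492.8 128.4 227.9] [180.    0.   89.8] [13.3 12.4 98.  -0.  69.6 13.6] 0.3085623689791042
flux_bottle {'location': [517.1, 45.7], 'score': 0.94} [772.9 314.4  20. ]
flux_bottle {'location': [326.5, 180.2], 'score': 0.67} [511.7 123.1  20. ]
flux_bottle {'bbox': [310.5, 92.9, 341.6, 180.3], 'score': 0.79}
flux_bottle {'bbox': [508.9, 39.9, 554.2, 100.4], 'score': 0.55}
tray {'location': [282.7, 111.3], 'score': 0.8} [458.6 206.    0. ]
tray {'bbox': [213.8, 38.7, 348.0, 185.1], 'score': 0.67}
```

View pics/w1.png

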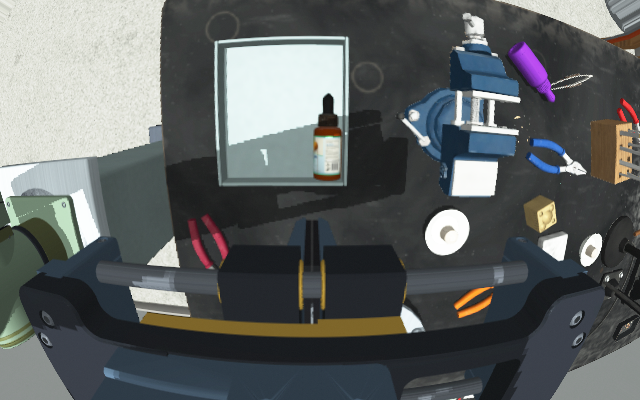

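The wrist view shows the tray with rim corners near (217,40), (348,37), (349,186) and (219,186). The brown bottle spans about (313..342, 94..181), against the right wall.

```bash
python3 - <<'E'
from h import *
np.set_printoptions(precision=1,suppress=True)
s=env.state()
for uv in [(348,37),(217,40),(219,186),(349,186)]: print('rim',wworld(uv,z=35,s=s))
for uv in [(313,150),(342,150),(328,181)]: print('bot',wworld(uv,z=20.5,s=s))
print('tip',wworld((328,94),z=20.5,s=s), 'top', wworld((328,150),z=37,s=s))
d=np.load('d.npy')
for uv in [(328,150),(328,165),(328,120),(328,100),(270,120),(260,80),(380,180)]: print(uv,wworld(uv,depth=d[uv[1],uv[0]],s=s))
plan((510,162,75),90,4)
E
```

```text
rim [531.5 295.8  35. ]
rim [382.8 296.7  35. ]
rim [380.5 123.6  35. ]
rim [535.  123.6  35. ]
bot [492.9 163.7  20.5]
bot [527.2 163.9  20.5]
bot [511.1 126.1  20.5]
tip [510.  229.9  20.5] top [509.7 165.9  37. ]
(328, 150) [509.8 165.9  36.7]
(328, 165) [510.  148.4  35.7]
(328, 120) [509.7 199.6  31.2]
(328, 100) [509.8 222.6  26.7]
(270, 120) [440.4 199.1   4.4]
(260, 80) [428.5 249.    4.7]
(380, 180) [580.1 122.9  -1.2]
[0.008,0.005,0.038] 0.001
[0.008,0.005,0.038] 0.001
[0.008,0.005,0.038] 0.001
[0.008,0.005,0.038] 0.001
```

>>> arm_command(motion=[{"offset": [0.016, 0.009, 0.05], "spin": 0}, {"offset": [0.016, 0.009, 0.06], "spin": 0}, {"offset": [0, 0, 0.05], "spin": 0}, {"offset": [0, 0, 0.01], "spin": 0}, {"offset": [0, 0, 0.004], "spin": 0}])

```text
time_s: 3.32
ee_pos: [509.7, 163.7, 55.0]
ee_rot: [179.9, -0.0, 90.1]
force: [0.6, 1.2, -0.4]
gripper_width: 0.3
gripper_force: 0.0
```

>>> arm_command(motion=[{"offset": [0, 0, 0.002], "spin": 0}, {"offset": [0, 0, 0], "spin": 0}])

```text
time_s: 3.58
ee_pos: [510.2, 163.1, 53.7]
ee_rot: [179.8, -0.1, 90.1]
force: [0.2, 0.3, 0.1]
gripper_width: 0.2
gripper_force: 0.0
```

>>> arm_command(motion=[{"offset": [0, 0, 0.002], "spin": 0}, {"offset": [0, 0, 0], "spin": 0}])

```text
time_s: 3.82
ee_pos: [509.4, 162.8, 50.5]
ee_rot: [180.0, -0.0, 90.0]
force: [-0.4, -0.3, -0.2]
gripper_width: 0.4
gripper_force: 0.0
```

>>> arm_command(motion=[{"offset": [0, 0, 0.001], "spin": 0}, {"offset": [0, 0, 0], "spin": 0}])

```text
time_s: 4.08
ee_pos: [509.7, 162.9, 50.0]
ee_rot: [179.9, -0.0, 90.1]
force: [-0.9, -0.6, 5.5]
gripper_width: 0.6
gripper_force: 2.7
```

>>> arm_command(motion=[{"offset": [0, -0.006, 0], "spin": 0}, {"offset": [0, -0.006, 0], "spin": 0}, {"offset": [0, -0.006, 0], "spin": 0}, {"offset": [0, -0.006, 0], "spin": 0}, {"offset": [0, 0, -0.02], "spin": 0}])

```text
time_s: 4.7
ee_pos: [483.1, 162.3, 67.8]
ee_rot: [-179.7, 0.1, 90.1]
force: [-0.1, 0.2, -0.7]
gripper_width: 0.4
gripper_force: 0.0
```

```bash
cat > look.py <<'E'
from h import *
np.set_printoptions(precision=1,suppress=True)
s=env.state(); print(s['time_s'],s['ee_pos'],s['ee_rot'],s['gripper_width'])
import sys
for n in sys.argv[2:]:
    im,d=env.grab_frame(n); cv2.imwrite(f'pics/{n}_{sys.argv[1]}.png',im)
    for r in env.boxes_of(n,'flux_bottle')[:3]:
        b=r['bbox']; print(n,np.array(b),round(r['score'],2))
        if n=='wrist':
            print(wworld((b[0],(b[1]+b[3])/2),z=20.5,s=s),wworld((b[2],(b[1]+b[3])/2),z=20.5,s=s),wworld(((b[0]+b[2])/2,b[1]),z=20.5,s=s),wworld(((b[0]+b[2])/2,b[3]),z=20.5,s=s))
    for r in env.pinpoint(n,'flux_bottle')[:3]:
        l=r['location']; print('pin',l,round(r['score'],2),wworld(l,z=20.5,s=s) if n=='wrist' else world(n,l,z=20.5))
E
python3 look.py a wrist side scene
```

```text
4.7 [483.1 162.3  67.8] [-179.7    0.1   90.1] 0.3718469758122088
wrist [315.9 133.  366.3 244.2] 0.96
[486.4 188.3  20.5] [521.  188.4  20.5] [502.8 226.1  20.5] [504.9 146.8  20.5]
wrist [611.5  58.7 636.7 123.6] 0.74
[766.5 287.2  20.5] [820.1 297.6  20.5] [792.7 325.9  20.5] [794.7 259.4  20.5]
pin [611.3, 64.6] 0.73 [766.5 313.4  20.5]
side [210.4 263.6 232.3 288.8] 0.81
side [325.  245.1 339.6 272.9] 0.61
pin [227.6, 284.1] 0.76 [765.9 321.9  20.5]
pin [331.8, 246.2] 0.75 [509.9 124.9  20.5]
scene [248.1 184.9 261.2 199.1] 0.73
scene [313.6 133.5 341.7 148.4] 0.63
scene [277.  217.  392.9 327.1] 0.57
pin [259.5, 198.4] 0.72 [507.7 136.6  20.5]
pin [312.8, 137.9] 0.56 [768.5 301.4  20.5]
pin [304.0, 274.6] 0.41 [ 494.3 -129.5   20.5]
```

>>> arm_command(motion=[{"offset": [0, 0.022, 0], "spin": 0}, {"offset": [0, 0, 0.018], "spin": 0}, {"offset": [0, 0, 0.002], "spin": 0}, {"offset": [0, 0, 0.0005], "spin": 0}, {"offset": [0, 0, 0], "spin": 0}])

```text
time_s: 5.78
ee_pos: [509.1, 163.2, 50.0]
ee_rot: [179.8, -0.1, 90.1]
force: [0.4, 0.1, 9.4]
gripper_width: 0.3
gripper_force: 4.2
```

>>> arm_command(motion=[{"offset": [0, -0.007, 0], "spin": 0}, {"offset": [0, -0.007, 0], "spin": 0}, {"offset": [0, -0.007, 0], "spin": 0}, {"offset": [0, -0.007, 0], "spin": 0}, {"offset": [0, -0.002, -0.02], "spin": 0}])

```text
time_s: 6.4
ee_pos: [475.7, 162.5, 67.9]
ee_rot: [-179.8, 0.1, 90.1]
force: [0.7, -0.2, -0.5]
gripper_width: 0.6
gripper_force: 0.0
```

```bash
python3 look.py b wrist
```

```text
6.4 [475.7 162.5  67.9] [-179.8    0.1   90.1] 0.5570361779410183
wrist [296.6 131.3 347.5 245.4] 0.95
[466.  188.6  20.5] [500.7 188.7  20.5] [483.1 227.2  20.5] [483.8 146.   20.5]
wrist [612.5  60.4 637.8 121.9] 0.93
[761.9 287.9  20.5] [816.6 298.4  20.5] [788.5 325.   20.5] [790.3 261.6  20.5]
pin [617.4, 68.6] 0.78 [771.7 312.5  20.5]
```

>>> arm_command(motion=[{"offset": [0.023, 0.004, 0], "spin": 0}, {"offset": [0.023, 0.003, 0], "spin": 0}, {"offset": [0, 0, 0], "spin": 0}], jaw=0.044, newtons=5)

```text
time_s: 6.92
ee_pos: [484.1, 209.7, 67.6]
ee_rot: [-179.9, 0.0, 90.2]
force: [0.5, -0.0, 0.5]
gripper_width: 27.7
gripper_force: 0.0
```

```bash
python3 look.py c wrist
```

```text
6.925 [484.1 209.7  67.6] [-179.9    0.    90.2] 27.66042979479792
wrist [281.9 198.1 324.2 323.7] 0.97
[462.8 180.4  20.5] [494.1 180.6  20.5] [478.8 228.9  20.5] [477.9 120.5  20.5]
wrist [598.9 103.8 637.5 182.9] 0.65
[751.9 282.6  20.5] [832.9 290.7  20.5] [782.9 325.2  20.5] [800.9 246.   20.5]
pin [301.1, 318.6] 0.75 [476.3 126.   20.5]
```

View pics/wrist_c.png

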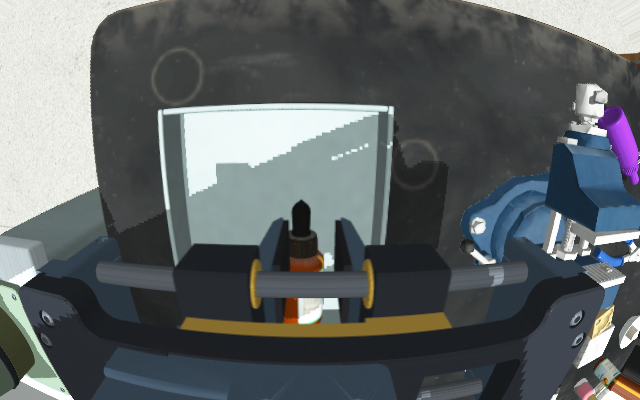

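The bottle now lies between the fingers with its dropper tip at (301,205). It may still be creeping towards −x, so I'll check once more.

>>> arm_command(motion=[{"offset": [0, 0, 0], "spin": 0}, {"offset": [0, 0, 0], "spin": 0}, {"offset": [0, 0, 0], "spin": 0}, {"offset": [0, 0, 0], "spin": 0}], jaw=0.06)

```text
time_s: 7.58
ee_pos: [484.2, 208.7, 68.8]
ee_rot: [180.0, -0.0, 90.0]
force: [-0.1, 0.9, 0.1]
gripper_width: 60.2
gripper_force: 0.0
```

```bash
python3 look.py d wrist; python3 -c "
from h import *
im=cv2.imread('pics/wrist_d.png')[180:270,240:390]; g=im.max(2)
for r in (25,30,35): print(r+180,[c+240 for c in range(150) if g[r,c]<45])"
```

```text
7.575 [484.2 208.7  68.8] [180.  -0.  90.] 60.217441021631856
wrist [281.6 198.4 328.2 324.2] 0.66
[462.6 178.7  20.5] [497.3 178.8  20.5] [480.3 227.5  20.5] [479.4 118.2  20.5]
wrist [595.3 104.  636.8 182.8] 0.57
[747.9 280.5  20.5] [834.1 288.9  20.5] [781.1 323.1  20.5] [798.6 244.1  20.5]
pin [305.0, 317.0] 0.94 [479.5 126.1  20.5]
pin [609.0, 110.1] 0.75 [767.9 314.9  20.5]
205 [296, 297, 298, 299, 300, 301, 302, 303, 304, 305, 306, 307, 308, 309, 310, 389]
210 [295, 296, 297, 298, 299, 300, 301, 302, 303, 304, 305, 306, 307, 308, 309, 310, 311, 388, 389]
215 [295, 296, 297, 298, 299, 300, 301, 302, 303, 304, 305, 306, 307, 308, 309, 310, 311, 388, 389]
```

>>> arm_command(motion=[{"offset": [0.001, -0.004, 0], "spin": 0}, {"offset": [0, 0, 0], "spin": 0}, {"offset": [0, 0, 0.025], "spin": 0}, {"offset": [0, 0, 0.015], "spin": 0}, {"offset": [0, 0, 0.007], "spin": 0}], jaw=0.044)

```text
time_s: 8.35
ee_pos: [479.8, 209.7, 20.8]
ee_rot: [-179.9, 0.0, 90.1]
force: [-0.3, -0.7, -0.1]
gripper_width: 44.1
gripper_force: 0.0
```

>>> arm_command(motion=[{"offset": [0, 0, 0], "spin": 0}, {"offset": [0, 0, 0], "spin": 0}, {"offset": [0, 0, 0], "spin": 0}, {"offset": [0, 0, 0], "spin": 0}, {"offset": [0, 0, 0], "spin": 0}], jaw=0.005, newtons=5)

```text
time_s: 8.98
ee_pos: [480.6, 210.1, 22.1]
ee_rot: [179.9, -0.0, 90.1]
force: [-0.2, 0.3, 1.0]
gripper_width: 22.9
gripper_force: 5.0
```

>>> arm_command(motion=[{"offset": [0.002, 0, -0.011], "spin": 0}, {"offset": [0, 0, -0.011], "spin": 0}, {"offset": [-0.002, 0, -0.0095], "spin": 0}, {"offset": [-0.004, 0, -0.008], "spin": 0}, {"offset": [-0.005, 0, -0.007], "spin": 0}])

```text
time_s: 9.6
ee_pos: [480.5, 201.2, 69.0]
ee_rot: [179.9, -0.1, 90.0]
force: [-0.3, 4.1, 0.8]
gripper_width: 23.4
gripper_force: 5.3
```

```bash
python3 - <<'E'
from h import *
s=env.state(); print(s['ee_pos'],s['force'],s['gripper_width'],s['gripper_force'])
a,_=env.grab_frame('side'); b,_=env.grab_frame('scene')
p=proj('side',s['ee_pos']).astype(int);q=proj('scene',s['ee_pos']).astype(int); print(p,q)
c=lambda im,p:cv2.resize(im[p[1]-40:p[1]+40,p[0]-40:p[0]+40],(400,400))
cv2.imwrite('pics/e.png',np.hstack([c(a,p),c(b,q)]))
E
```

```text
[480.53067576 201.18385658  69.03826637] [-0.2623241   4.06795972  0.77491036] 23.439402403242294 5.3131561470218
[338 255] [238 174]
```

View pics/e.png

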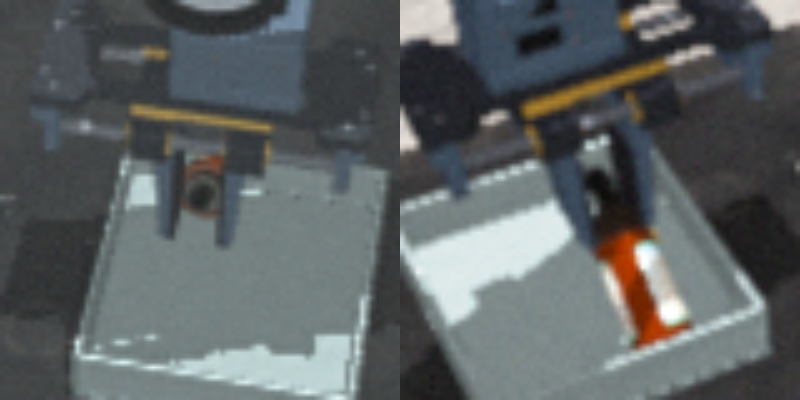

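The bottle is tilted about 45° between the fingers (right crop), with its base at the −y wall. It is pivoting as planned, so I'll continue the arc.

>>> arm_command(motion=[{"offset": [-0.006, 0, -0.006], "spin": 0}, {"offset": [-0.008, 0, -0.004], "spin": 0}, {"offset": [-0.0095, 0, -0.002], "spin": 0}, {"offset": [-0.0105, 0, 0], "spin": 0}, {"offset": [-0.011, 0, 0.002], "spin": 0}])

```text
time_s: 10.32
ee_pos: [481.3, 157.7, 79.6]
ee_rot: [179.9, -0.4, 89.8]
force: [-4.3, 18.9, 23.7]
gripper_width: 21.2
gripper_force: 13.4
```

```bash
python3 - <<'E'
from h import *
s=env.state(); print(s['ee_pos'],s['force'],s['gripper_width'],s['gripper_force'])
a,_=env.grab_frame('side'); b,_=env.grab_frame('scene')
p=proj('side',s['ee_pos']).astype(int);q=proj('scene',s['ee_pos']).astype(int); print(p,q)
c=lambda im,p:cv2.resize(im[p[1]-40:p[1]+40,p[0]-40:p[0]+40],(400,400))
cv2.imwrite('pics/f.png',np.hstack([c(a,p),c(b,q)]))
E
```

```text
[481.26886625 157.68154897  79.63764869] [-4.27868697 18.92630055 23.65082801] 21.247696748511526 13.410827583174978
[340 241] [244 180]
```

View pics/f.png

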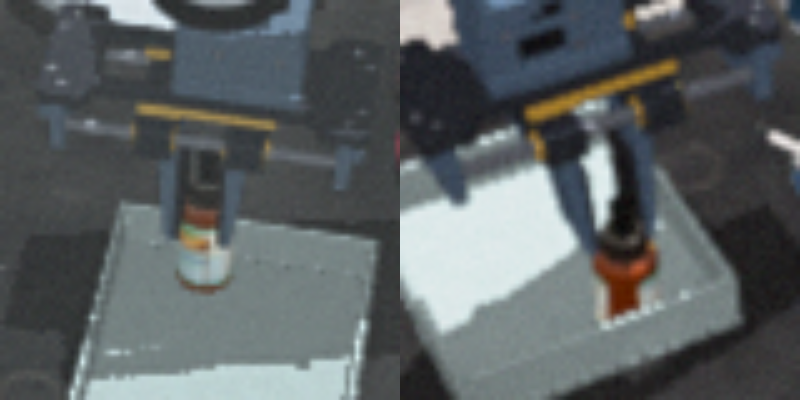

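>>> arm_command(motion=[{"offset": [0, 0, -0.002], "spin": 0}, {"offset": [0.001, 0, -0.001], "spin": 0}, {"offset": [0, 0, 0], "spin": 0}])

```text
time_s: 10.8
ee_pos: [480.4, 156.5, 81.2]
ee_rot: [180.0, 0.0, 90.1]
force: [-0.2, 1.7, 4.1]
gripper_width: 21.3
gripper_force: 5.0
```

```bash
python3 - <<'E'
from h import *
np.set_printoptions(precision=1,suppress=True)
s=env.state(); print(s['ee_pos'],s['force'],s['gripper_width'],s['gripper_force'])
for n in ('side','scene'):
    im,d=env.grab_frame(n); m=cam(n); hsv=cv2.cvtColor(im,cv2.COLOR_BGR2HSV)
    v,u=np.mgrid[:400,:640]; ray=np.stack([(u-m['cx'])/m['fx'],(v-m['cy'])/m['fy'],np.ones(u.shape)],-1)*d[...,None]
    P=ray@m['rotation'].T+m['eye']
    k=(abs(P[...,0]-481)<22)&(P[...,1]>122)&(P[...,1]<200)&(P[...,2]>7)&(P[...,2]<115)&(hsv[...,1]>60)&((hsv[...,0]<25)|(hsv[...,0]>170))
    Q=P[k]; print(n,k.sum())
    for z in range(5,115,10):
        q=Q[(Q[:,2]>=z)&(Q[:,2]<z+10)]
        if len(q): print(z,len(q),q.min(0),q.max(0),np.median(q,0))
E
```

```text
[480.4 156.5  81.2] [-0.2  1.7  4.1] 21.28245020418446 4.98279049876146
side 54
5 9 [471.2 156.7   7.9] [491.8 161.5  14.6] [479.7 158.9  12.1]
15 1 [465.7 155.   15.5] [465.7 155.   15.5] [465.7 155.   15.5]
35 7 [478.8 148.8  38.2] [494.1 157.2  44.9] [487.4 153.6  42.3]
45 9 [478.9 149.1  45.1] [494.3 158.1  52.1] [481.8 155.8  45.6]
55 16 [474.2 140.9  57.4] [492.1 154.1  64.7] [481.6 148.4  61.9]
65 12 [477.  145.9  65.1] [492.7 155.1  69.6] [483.4 150.5  67.5]
scene 99
25 4 [465.5 127.1  30.8] [469.6 130.8  34.6] [467.3 128.7  33.9]
35 11 [467.9 122.2  36.6] [479.1 128.4  44.1] [471.9 124.4  40.4]
45 12 [465.9 122.   46.3] [474.9 128.2  54.9] [469.3 124.6  51.2]
55 37 [464.1 122.1  55.7] [496.  137.8  65. ] [474.8 126.1  62.7]
65 26 [464.9 122.8  65. ] [489.6 140.3  74.7] [473.8 125.9  68.4]
75 6 [468.4 123.3  75.2] [488.3 130.7  78.2] [475.3 125.2  76.8]
85 1 [481.8 124.9  94.2] [481.8 124.9  94.2] [481.8 124.9  94.2]
95 2 [477.8 125.7  97.8] [480.7 127.  104.1] [479.3 126.4 101. ]
```

>>> arm_command(motion=[{"offset": [0.003, 0, 0], "spin": 0}, {"offset": [0, 0, 0], "spin": 0}])

```text
time_s: 11.15
ee_pos: [479.9, 159.8, 80.8]
ee_rot: [-179.9, 0.0, 90.1]
force: [0.1, 0.5, 1.1]
gripper_width: 20.7
gripper_force: 4.2
```

>>> arm_command(motion=[{"offset": [0, 0, 0], "spin": 0}, {"offset": [0, 0, 0], "spin": 0}, {"offset": [0, 0, 0], "spin": 0}, {"offset": [0, 0, 0], "spin": 0}, {"offset": [0, 0, 0], "spin": 0}], jaw=0.055)

```text
time_s: 11.78
ee_pos: [480.2, 159.8, 81.2]
ee_rot: [180.0, -0.0, 90.1]
force: [-0.2, -0.8, 0.7]
gripper_width: 54.8
gripper_force: 0.0
```

```bash
cat > cloud.py <<'E'
from h import *
np.set_printoptions(precision=1,suppress=True)
s=env.state(); print(s['time_s'],s['ee_pos'],s['force'],s['gripper_width'])
for n in ('side','scene'):
    im,d=env.grab_frame(n); m=cam(n); hsv=cv2.cvtColor(im,cv2.COLOR_BGR2HSV)
    v,u=np.mgrid[:400,:640]; ray=np.stack([(u-m['cx'])/m['fx'],(v-m['cy'])/m['fy'],np.ones(u.shape)],-1)*d[...,None]
    P=ray@m['rotation'].T+m['eye']
    k=(abs(P[...,0]-481)<22)&(P[...,1]>122)&(P[...,1]<200)&(P[...,2]>7)&(P[...,2]<115)&(hsv[...,1]>60)&((hsv[...,0]<25)|(hsv[...,0]>170))
    Q=P[k]; print(n,k.sum())
    for z in range(5,115,10):
        q=Q[(Q[:,2]>=z)&(Q[:,2]<z+10)]
        if len(q)>1: print(z,len(q),q.min(0),q.max(0),np.median(q,0))
    p=np.array(s['ee_pos']); p[2]=60; p=proj(n,p).astype(int); cv2.imwrite(f'pics/{n}_c.png',cv2.resize(im[p[1]-40:p[1]+40,p[0]-40:p[0]+40],(400,400)))
cv2.imwrite('pics/g.png',np.hstack([cv2.imread('pics/side_c.png'),cv2.imread('pics/scene_c.png')]))
E
python3 cloud.py
```

```text
11.775 [480.2 159.8  81.2] [-0.2 -0.8  0.7] 54.81942289406226
side 63
5 4 [470.9 157.    7. ] [485.3 163.1  12.8] [480.6 160.2   9. ]
35 8 [477.9 155.2  38.1] [493.2 162.1  44.9] [484.8 158.9  39.7]
45 7 [470.8 152.8  45.5] [489.6 164.2  54.5] [478.7 160.   48.3]
55 33 [466.3 138.   55.7] [494.8 163.6  64.4] [479.5 155.3  62.3]
65 11 [470.9 147.4  65.5] [495.4 165.7  73.9] [489.8 156.3  66.2]
scene 133
25 6 [465.5 127.7  28.3] [472.4 133.2  34.4] [467.4 131.7  31.9]
35 20 [466.4 125.3  35.4] [479.3 133.4  44.8] [473.  128.2  40.2]
45 16 [465.3 125.8  46.1] [493.4 137.8  54.5] [471.9 128.8  51.1]
55 51 [462.  125.2  55.6] [494.2 148.5  64.9] [473.4 131.3  61.9]
65 30 [464.7 128.   65.2] [491.1 144.6  74.7] [475.3 133.5  68.8]
75 6 [466.5 131.1  76.4] [479.5 138.7  78.8] [473.6 132.5  77.2]
85 2 [472.3 135.3  90.3] [478.9 137.6  92.1] [475.6 136.4  91.2]
95 2 [475.8 135.6  95.1] [480.8 139.6  99.8] [478.3 137.6  97.5]
```

View pics/g.png

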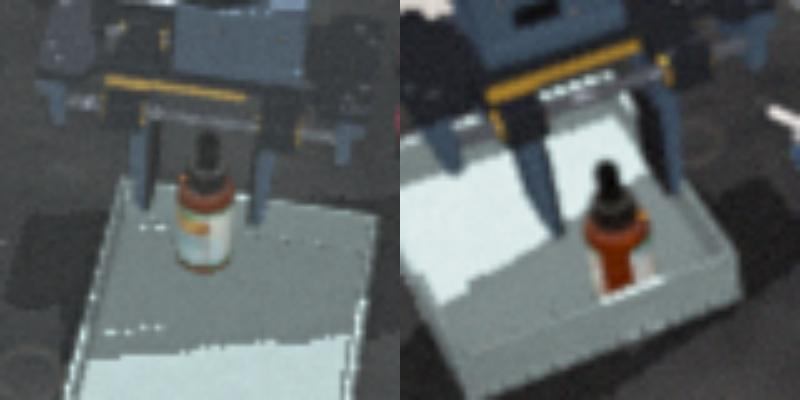

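The bottle stands upright in the tray near (480,144). I'll regrip it on the body.

>>> arm_command(motion=[{"offset": [-0.008, 0, 0], "spin": 0}, {"offset": [-0.007, 0, 0], "spin": 0}, {"offset": [0, 0, 0], "spin": 0}, {"offset": [0, 0, 0.013], "spin": 0}, {"offset": [0, 0, 0.013], "spin": 0}], jaw=0.055)

```text
time_s: 12.5
ee_pos: [480.0, 144.9, 54.2]
ee_rot: [-180.0, -0.0, 90.1]
force: [0.1, -0.5, 0.3]
gripper_width: 55.0
gripper_force: 0.0
```

>>> arm_command(motion=[{"offset": [0, 0, 0], "spin": 0}, {"offset": [0, 0, 0], "spin": 0}, {"offset": [0, 0, 0], "spin": 0}, {"offset": [0, 0, 0], "spin": 0}, {"offset": [0, 0, 0], "spin": 0}], jaw=0.01, newtons=12)

```text
time_s: 13.12
ee_pos: [480.3, 144.9, 55.3]
ee_rot: [180.0, -0.0, 90.1]
force: [-0.1, -0.1, -0.7]
gripper_width: 31.7
gripper_force: 12.0
```

```bash
python3 cloud.py|head -1; python3 - <<'E'
from h import *
plan((480,144,180),90,3)
print(); plan((489.5,-50,180),27,6,(480,144,180,90))
E
```

```text
13.125 [480.3 144.9  55.3] [-0.1 -0.1 -0.7] 31.711353914693763
[-0.000,-0.000,-0.042] 0.000
[-0.000,-0.000,-0.042] 0.000
[-0.000,-0.000,-0.042] 0.000

[-0.032,0.002,-0.000] 0.183
[-0.032,0.007,-0.000] 0.183
[-0.030,0.013,-0.000] 0.183
[-0.027,0.018,-0.000] 0.183
[-0.023,0.023,-0.000] 0.183
[-0.018,0.027,-0.000] 0.183
```

>>> arm_command(motion=[{"offset": [0, 0, -0.02], "spin": 0}, {"offset": [0, 0, -0.045], "spin": 0}, {"offset": [0, 0, -0.05], "spin": 0}, {"offset": [-0.03, 0, -0.01], "spin": 0}, {"offset": [-0.045, 0.002, 0], "spin": 0}])

```text
time_s: 13.85
ee_pos: [483.1, 69.8, 181.8]
ee_rot: [179.8, -0.0, 90.2]
force: [0.1, -0.1, 0.2]
gripper_width: 31.6
gripper_force: 12.0
```

>>> arm_command(motion=[{"offset": [-0.055, 0.002, 0], "spin": 0}, {"offset": [-0.055, 0.002, 0], "spin": 0}, {"offset": [-0.05, 0.002, 0], "spin": 0}, {"offset": [-0.035, 0.001, 0], "spin": 0}, {"offset": [-0.015, 0, 0], "spin": 0}])

```text
time_s: 14.48
ee_pos: [489.4, -141.7, 180.1]
ee_rot: [180.0, -0.0, 89.9]
force: [-0.1, 0.6, -0.2]
gripper_width: 31.4
gripper_force: 12.0
```

```bash
python3 - <<'E'
from h import *
np.set_printoptions(precision=1,suppress=True)
s=env.state(); print(s['time_s'],s['ee_pos'],s['ee_rot'],s['gripper_width'],s['gripper_force'])
for n in ('side','scene'):
    im,d=env.grab_frame(n); cv2.imwrite(f'pics/{n}_h.png',im)
    for t,z in (('bay_pad',36),('bay_mark',34),('index_tip',37),('platter_centre',34),('spoke_post',100),('flux_bottle',119)):
        for r in env.pinpoint(n,t)[:2]: print(n,t,round(r['score'],2),np.array(r['location']),world(n,r['location'],z=z))
    m=cam(n);v,u=np.mgrid[:400,:640]; P=(np.stack([(u-m['cx'])/m['fx'],(v-m['cy'])/m['fy'],np.ones(u.shape)],-1)*d[...,None])@m['rotation'].T+m['eye']
    k=(np.hypot(P[...,0]-557,P[...,1]+162)<160)&(abs(P[...,2]-34)<5)&(d>0)
    q=P[k][:,:2].astype(np.float32); c,r=cv2.minEnclosingCircle(q); print('plate',c,r, np.median(P[k][:,2]))
a=cv2.imread('pics/side_h.png');b=cv2.imread('pics/scene_h.png')
cv2.imwrite('pics/h.png',np.hstack([cv2.resize(a[120:220,280:380],(400,400)),cv2.resize(b[200:340,260:400],(400,400))]))
E
```

```text
14.475 [ 489.4 -141.7  180.1] [180.   -0.   89.9] 31.448208221606563 11.974287901707328
side bay_pad 0.59 [349.  186.7] [ 497.3 -138.4   36. ]
side bay_mark 0.85 [365.3 191.2] [ 441.6 -128.8   34. ]
side index_tip 0.6 [336.3 156.5] [ 565.4 -293.7   37. ]
side platter_centre 0.61 [333.6 181.7] [ 552.  -156.2   34. ]
side spoke_post 0.83 [345.5 189. ] [498.8 -48.8 100. ]
side spoke_post 0.51 [351.7 184.5] [483.  -74.4 100. ]
side flux_bottle 0.65 [227.3 285.6] [729.5 400.9 119. ]
side flux_bottle 0.55 [352.3 163.2] [ 494.  -158.8  119. ]
plate (558.72509765625, -174.18942260742188) 145.01034545898438 33.765400681198344
scene bay_pad 0.88 [303.8 277.1] [ 486.1 -143.5   36. ]
scene bay_pad 0.48 [235.2 193.7] [454.4 169.4  36. ]
scene bay_mark 0.65 [281.8 282.1] [ 440.  -129.7   34. ]
scene index_tip 0.58 [373.7 313.3] [ 565.5 -286.9   37. ]
scene platter_centre 0.78 [336.1 269.1] [ 558.3 -160.1   34. ]
scene spoke_post 0.56 [288.  231.4] [493.2 -61.9 100. ]
scene flux_bottle 0.76 [301.5 245.9] [ 492.7 -123.5  119. ]
scene flux_bottle 0.52 [233.9 194.2] [429.9  84.3 119. ]
plate (554.4776611328125, -179.57086181640625) 141.54721069335938 33.74662304666958
```

View pics/h.png

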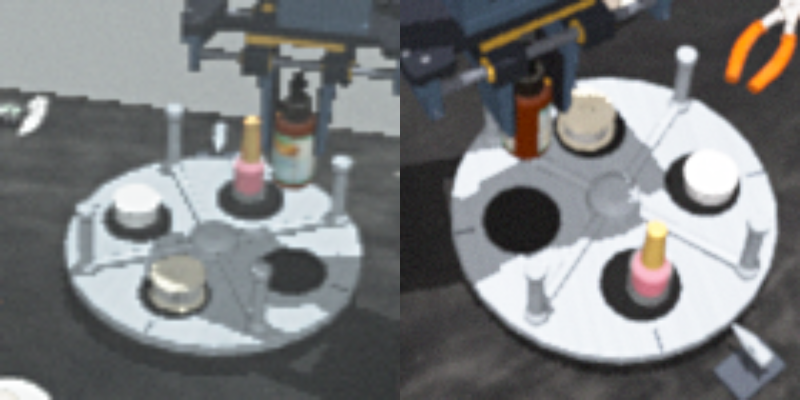

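The held bottle is upright above the carousel. The empty pad is at scene pixel (302,277), about (488,-140), so I'll lower the bottle there.

>>> arm_command(motion=[{"offset": [0.0015, -0.0015, 0.03], "spin": 0}, {"offset": [0, 0, 0.035], "spin": 0}, {"offset": [0, 0, 0.02], "spin": 0}, {"offset": [0, 0, 0.004], "spin": 0}, {"offset": [0, 0, 0], "spin": 0}])

```text
time_s: 15.8
ee_pos: [488.5, -138.7, 91.6]
ee_rot: [180.0, 0.0, 90.1]
force: [-0.2, -0.7, -0.1]
gripper_width: 31.8
gripper_force: 12.0
```

>>> arm_command(motion=[{"offset": [0, 0, 0.002], "spin": 0}, {"offset": [0, 0, 0.0015], "spin": 0}, {"offset": [0, 0, 0], "spin": 0}])

```text
time_s: 16.18
ee_pos: [488.1, -138.7, 87.9]
ee_rot: [180.0, 0.0, 90.1]
force: [0.6, -0.6, -0.7]
gripper_width: 31.5
gripper_force: 12.0
```

>>> arm_command(motion=[{"offset": [-0.001, 0, 0.001], "spin": 0}, {"offset": [0, 0, 0], "spin": 0}])

```text
time_s: 16.42
ee_pos: [488.1, -139.7, 87.1]
ee_rot: [180.0, 0.0, 90.1]
force: [-1.9, 0.4, 3.5]
gripper_width: 31.5
gripper_force: 12.0
```

Contact. I'll release, then raise.

>>> arm_command(motion=[{"offset": [0, 0, 0], "spin": 0}, {"offset": [0, 0, 0], "spin": 0}, {"offset": [0, 0, 0], "spin": 0}, {"offset": [0, 0, 0], "spin": 0}, {"offset": [0, 0, 0], "spin": 0}], jaw=0.055)

```text
time_s: 17.05
ee_pos: [488.1, -139.7, 86.6]
ee_rot: [-180.0, -0.0, 90.1]
force: [-0.4, 0.4, 0.3]
gripper_width: 54.9
gripper_force: 0.0
```

>>> arm_command(motion=[{"offset": [0, 0, -0.02], "spin": 0}, {"offset": [0, 0, -0.035], "spin": 0}, {"offset": [0, 0, -0.035], "spin": 0}, {"offset": [0, 0, -0.02], "spin": 0}, {"offset": [0, 0, 0], "spin": 0}])

```text
time_s: 17.68
ee_pos: [488.9, -139.9, 198.1]
ee_rot: [179.8, 0.1, 90.1]
force: [-0.2, 0.8, -0.8]
gripper_width: 55.0
gripper_force: 0.0
```

```bash
python3 - <<'E'
from h import *
np.set_printoptions(precision=1,suppress=True)
s=env.state(); print(s['time_s'],s['ee_pos'],s['ee_rot'],s['qpos'])
for n in ('wrist','side','scene'):
    im,d=env.grab_frame(n); cv2.imwrite(f'pics/{n}_i.png',im)
    W=(lambda l,z:wworld(l,z=z,s=s)) if n=='wrist' else (lambda l,z:world(n,l,z=z))
    for t,z in (('bay_pad',36),('bay_mark',34),('index_tip',37),('platter_centre',34),('spoke_post',100),('flux_bottle',36)):
        for r in env.pinpoint(n,t)[:2]: print(n,t,round(r['score'],2),np.array(r['location']),W(r['location'],z))
a=cv2.imread('pics/side_i.png');b=cv2.imread('pics/scene_i.png')
cv2.imwrite('pics/i.png',np.hstack([cv2.resize(a[120:220,280:380],(400,400)),cv2.resize(b[200:340,260:400],(400,400))]))
plan((458,-213,185),27,6)
E
```

```text
17.675 [ 488.9 -139.9  198.1] [179.8   0.1  90.1] [-17.3  13.5 101.    0.   65.3 -17.3]
wrist bay_pad 0.73 [304.2 189.7] [ 482.4 -145.    36. ]
wrist bay_pad 0.51 [264.3 176. ] [ 440.2 -129.9   36. ]
wrist bay_mark 0.7 [268.6 174.9] [ 444.6 -129.2   34. ]
wrist index_tip 0.44 [372.5 300.3] [ 566.6 -287.4   37. ]
wrist platter_centre 0.9 [369.2 202.6] [ 553.4 -160.1   34. ]
wrist platter_centre 0.71 [351.8 264.3] [ 537.6 -236.1   34. ]
wrist spoke_post 0.68 [327.8 108.1] [503.1 -59.6 100. ]
wrist flux_bottle 0.68 [310.  185.7] [ 488.5 -140.6   36. ]
side bay_pad 0.64 [353.7 186.3] [ 482.3 -143.6   36. ]
side bay_mark 0.67 [365.4 190.1] [ 442.  -134.5   34. ]
side bay_mark 0.6 [344.5 184.6] [ 513.8 -148.5   34. ]
side index_tip 0.37 [335.3 156.2] [ 569.1 -294.8   37. ]
side platter_centre 0.79 [334.4 185. ] [ 546.5 -139.7   34. ]
side platter_centre 0.27 [340.5 276.6] [465.5 245.8  34. ]
side spoke_post 0.56 [345.  187.3] [501.6 -56.6 100. ]
side spoke_post 0.27 [351.7 187.5] [481.  -59.9 100. ]
side flux_bottle 0.68 [353.2 184.7] [ 485.1 -151.5   36. ]
side flux_bottle 0.65 [228.8 283.5] [757.8 330.9  36. ]
scene bay_pad 0.87 [303.1 277.5] [ 484.3 -143.6   36. ]
scene bay_pad 0.45 [280.3 280.8] [ 438.2 -126.5   36. ]
scene bay_mark 0.8 [279.1 280.3] [ 437.  -122.9   34. ]
scene bay_mark 0.58 [291.3 232.2] [521.9 -18.4  34. ]
scene index_tip 0.71 [376.4 315.4] [ 567.5 -293.2   37. ]
scene platter_centre 0.72 [336.3 268.2] [ 559.9 -158.3   34. ]
scene spoke_post 0.87 [291.8 230. ] [502.2 -62.5 100. ]
scene flux_bottle 0.62 [305.2 275. ] [ 491.3 -140.4   36. ]
[-0.012,-0.005,0.002] 0.183
[-0.013,-0.003,0.002] 0.183
[-0.013,-0.000,0.002] 0.183
[-0.013,0.002,0.002] 0.183
[-0.012,0.004,0.002] 0.183
[-0.011,0.007,0.002] 0.183
```

View pics/i.png

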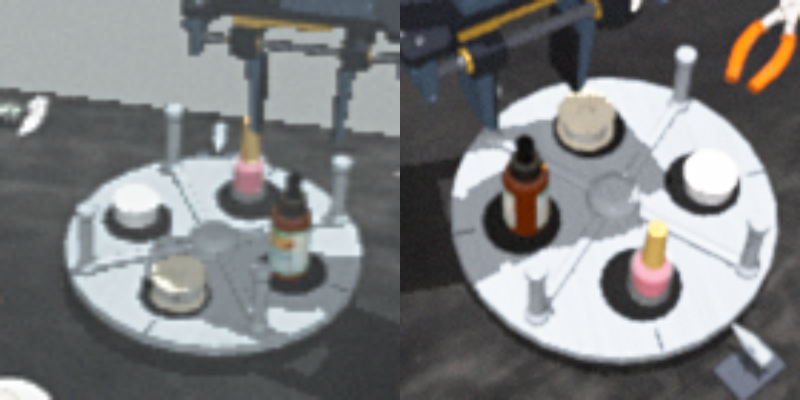

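The bottle stands upright on the pad at scene crop (525,205). Next I'll move over the post counter-clockwise of it, at scene crop (538,275).

>>> arm_command(motion=[{"offset": [-0.012, -0.005, 0], "spin": 0.178}, {"offset": [-0.013, -0.003, 0], "spin": 0.178}, {"offset": [-0.013, 0, 0], "spin": 0.178}, {"offset": [-0.013, 0.002, 0], "spin": 0.178}, {"offset": [-0.012, 0.004, 0], "spin": 0.178}], jaw=0.045)

```text
time_s: 19.35
ee_pos: [463.5, -200.4, 196.7]
ee_rot: [180.0, -0.0, 38.7]
force: [0.2, -0.6, -0.3]
gripper_width: 45.0
gripper_force: 0.0
```

>>> arm_command(motion=[{"offset": [-0.011, 0.007, 0], "spin": 0.178}, {"offset": [0, 0, 0], "spin": 0}])

```text
time_s: 19.6
ee_pos: [459.3, -212.9, 196.7]
ee_rot: [180.0, -0.0, 28.9]
force: [0.1, -0.5, -0.2]
gripper_width: 44.8
gripper_force: 0.0
```

```bash
python3 - <<'E'
from h import *
np.set_printoptions(precision=1,suppress=True)
s=env.state(); print(s['time_s'],s['ee_pos'],s['ee_rot'],s['qpos'])
c=(260+138/2.857,200+272/2.857); print('scene post',world('scene',c,z=100))
im,d=env.grab_frame('wrist'); cv2.imwrite('pics/w_j.png',im)
for t,z in (('bay_mark',34),('index_tip',37),('platter_centre',34),('spoke_post',100)):
    for r in env.pinpoint('wrist',t)[:4]: print(t,round(r['score'],2),np.array(r['location']),wworld(r['location'],z=z,s=s))
P=[]
for n in ('wrist','scene','side'):
    im,d=env.grab_frame(n)
    for v in range(400):
        for u in range(0,640):
            if d[v,u]<=0: continue
            p=wworld((u,v),depth=d[v,u],s=s) if n=='wrist' and d[v,u]<450 else None
            if n!='wrist':
                q=world(n,(u,v),depth=d[v,u]) if (260<u<400 and 120<v<340) else None
                p=q
            if p is None: continue
            if 86<p[2]<103 and np.hypot(p[0]-459,p[1]+215)<25: P.append((n=='wrist',n=='scene',*p))
P=np.array(P) if P else np.zeros((0,5))
for i,n in ((P[:,0]==1,'wrist'),(P[:,1]==1,'scene'),((P[:,0]==0)&(P[:,1]==0),'side')):
    if i.sum(): print(n,i.sum(),np.median(P[i,2:],0),P[i,2:].min(0),P[i,2:].max(0))
E
```

```text
19.6 [ 459.3 -212.9  196.7] [180.   -0.   28.9] [-26.2  13.5 101.3   0.   65.2  34.9]
scene post [ 454.7 -217.8  100. ]
bay_mark 0.72 [230.8 162.6] [ 440.9 -125.7   34. ]
index_tip 0.96 [424.5 131.8] [ 570.7 -289.2   37. ]
platter_centre 0.64 [314.1  79. ] [ 558.9 -161.8   34. ]
spoke_post 0.7 [178.8  78.5] [503.  -60.5 100. ]Traceback (most recent call last):
  File "<stdin>", line 14, in <module>
  File "h.py", line 24, in wworld
    m=env.camera_model('wrist'); s=s or env.state()
ValueError: time passes only in moves, steps and waits
```

View pics/w_j.png

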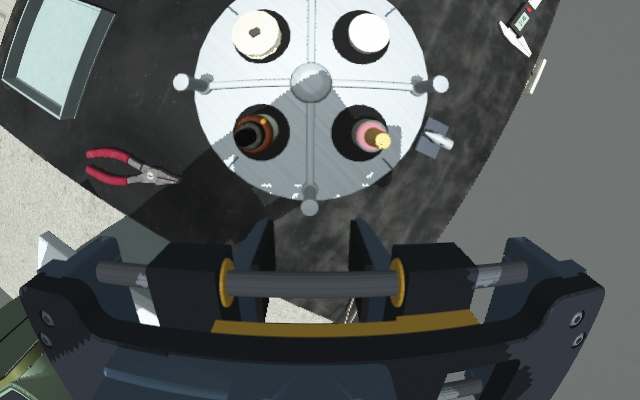

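The post head is at (310,208) between the fingers. The other heads are at (181,83) and (440,84), the hub top is at (311,82) and the index tip is at (425,132). I'll fit the geometry from these.

```bash
python3 - <<'E'
from h import *
np.set_printoptions(precision=1,suppress=True)
s=env.state(); print(s['ee_pos'],s['ee_rot'])
a,b,c=[wworld(u,z=100,s=s) for u in ((310,208),(181,83),(440,84))]
hub=wworld((311,80),z=50,s=s); tip=wworld((425,132),z=37,s=s); mk=wworld((235,160),z=34,s=s)
C=(b+c)/2; print(a,b,c,C,'hub',hub,'tip',tip,np.hypot(*(a-C)[:2]),np.hypot(*(b-C)[:2]),np.hypot(*(tip-C)[:2]))
an=lambda p,q=C:np.degrees(np.arctan2(p[1]-q[1],p[0]-q[0]))
print(an(a),an(b),an(c),an(tip),'hubref',an(a,hub),an(tip,hub))
E
```

```text
[ 459.6 -212.   196.7] [-180.   -0.   29.]
[ 456.6 -212.9  100. ] [500.5 -63.4 100. ] [ 606.1 -256.5  100. ] [ 553.3 -160.   100. ] hub [ 555.4 -159.4   50. ] tip [ 571.2 -288.8   37. ] 110.24731516017724 110.04027204544929 130.1174957810123
-151.27569854825288 118.65575581451563 -61.344244185484406 -82.08783121940492 hubref -151.511299402862 -83.02147626834405
```

>>> arm_command(motion=[{"offset": [-0.003, -0.001, 0.02], "spin": 0}, {"offset": [0, 0, 0.035], "spin": 0}, {"offset": [0, 0, 0.035], "spin": 0}, {"offset": [0, 0, 0.02], "spin": 0}, {"offset": [0, 0, 0.003], "spin": 0}])

```text
time_s: 20.52
ee_pos: [455.7, -212.3, 82.5]
ee_rot: [-179.9, 0.1, 28.9]
force: [-0.8, -0.6, -0.1]
gripper_width: 44.7
gripper_force: 0.0
```

>>> arm_command(motion=[{"offset": [0, 0, 0], "spin": 0}, {"offset": [0, 0, 0], "spin": 0}, {"offset": [0, 0, 0], "spin": 0}, {"offset": [0, 0, 0], "spin": 0}, {"offset": [0, 0, 0], "spin": 0}], jaw=0.025, newtons=5)

```text
time_s: 21.15
ee_pos: [456.4, -213.0, 83.8]
ee_rot: [180.0, -0.0, 28.9]
force: [0.0, 0.3, -0.6]
gripper_width: 24.8
gripper_force: 0.0
```

>>> arm_command(motion=[{"offset": [0, 0, 0], "spin": 0}, {"offset": [0, 0, 0], "spin": 0}, {"offset": [0, 0, 0], "spin": 0}], jaw=0.008)

```text
time_s: 21.52
ee_pos: [456.4, -213.0, 83.7]
ee_rot: [-180.0, -0.0, 28.9]
force: [0.3, -0.0, 0.4]
gripper_width: 15.2
gripper_force: 5.0
```

Gripped on the 16 mm head. Now turning the carousel.

>>> arm_command(motion=[{"offset": [0.0001, 0.0048, 0], "spin": -0.0436}, {"offset": [0.0004, 0.0096, 0], "spin": -0.0873}, {"offset": [0.0004, 0.0096, 0], "spin": -0.0873}, {"offset": [0.0004, 0.0096, 0], "spin": -0.0873}, {"offset": [0.0004, 0.0096, 0], "spin": -0.0873}])

```text
time_s: 22.15
ee_pos: [484.1, -246.1, 83.7]
ee_rot: [-180.0, -0.0, 51.5]
force: [-0.1, 2.1, 0.9]
gripper_width: 15.5
gripper_force: 5.0
```

>>> arm_command(motion=[{"offset": [0.0004, 0.0096, 0], "spin": -0.0873}, {"offset": [0.0004, 0.0096, 0], "spin": -0.0873}, {"offset": [0.0004, 0.0096, 0], "spin": -0.0873}, {"offset": [0.0004, 0.0096, 0], "spin": -0.0873}, {"offset": [0.0001, 0.0048, 0], "spin": -0.0436}])

```text
time_s: 22.78
ee_pos: [522.6, -266.0, 83.6]
ee_rot: [180.0, 0.0, 74.0]
force: [-1.3, -0.8, 0.5]
gripper_width: 15.4
gripper_force: 5.0
```

>>> arm_command(motion=[{"offset": [0.0001, 0.0048, 0], "spin": -0.0436}, {"offset": [0.0004, 0.0096, 0], "spin": -0.0873}, {"offset": [0.0004, 0.0096, 0], "spin": -0.0873}, {"offset": [0.0004, 0.0096, 0], "spin": -0.0873}, {"offset": [0.0004, 0.0096, 0], "spin": -0.0873}])

```text
time_s: 23.4
ee_pos: [565.3, -269.7, 83.7]
ee_rot: [180.0, 0.0, 96.5]
force: [-0.1, -0.5, -0.1]
gripper_width: 15.7
gripper_force: 5.0
```

>>> arm_command(motion=[{"offset": [0.0004, 0.0096, 0], "spin": -0.0873}, {"offset": [0.0004, 0.0096, 0], "spin": -0.0873}, {"offset": [0.0004, 0.0096, 0], "spin": -0.0873}, {"offset": [0.0004, 0.0096, 0], "spin": -0.0873}, {"offset": [0.0001, 0.0048, 0], "spin": -0.0436}])

```text
time_s: 24.02
ee_pos: [606.6, -256.6, 83.7]
ee_rot: [180.0, 0.0, 119.0]
force: [0.0, 0.2, 1.1]
gripper_width: 15.1
gripper_force: 5.0
```

>>> arm_command(motion=[{"offset": [0.0001, 0.0048, 0], "spin": -0.0436}, {"offset": [0.0004, 0.0096, 0], "spin": -0.0873}, {"offset": [0.0004, 0.0096, 0], "spin": -0.0873}, {"offset": [0.0001, 0.0048, 0], "spin": -0.0436}, {"offset": [0, 0, 0], "spin": 0}])

```text
time_s: 24.65
ee_pos: [629.5, -239.6, 83.7]
ee_rot: [180.0, 0.1, 133.9]
force: [0.8, -1.0, 0.7]
gripper_width: 15.8
gripper_force: 5.0
```

```bash
python3 - <<'E'
from h import *
np.set_printoptions(precision=1,suppress=True)
s=env.state(); print(s['time_s'],s['ee_pos'],s['ee_rot'])
C=np.array([554,-160.]); an=lambda p:np.degrees(np.arctan2(p[1]-C[1],p[0]-C[0]))%360
print('post',an(s['ee_pos']),np.hypot(*(s['ee_pos'][:2]-C)))
for n in ('scene','wrist','side'):
    im,d=env.grab_frame(n); cv2.imwrite(f'pics/{n}_k.png',im)
    W=(lambda l,z:wworld(l,z=z,s=s)) if n=='wrist' else (lambda l,z:world(n,l,z=z))
    for t,z in (('bay_mark',34),('index_tip',37),('flux_bottle',36)):
        for r in env.pinpoint(n,t)[:2]:
            p=W(r['location'],z); print(n,t,round(r['score'],2),np.array(r['location']),p,an(p),np.hypot(*(p[:2]-C)))
b=cv2.imread('pics/scene_k.png'); a=cv2.imread('pics/wrist_k.png')
cv2.imwrite('pics/k.png',np.hstack([cv2.resize(b[210:340,270:400],(400,400),interpolation=cv2.INTER_CUBIC),cv2.resize(a[:,120:520],(400,400))]))
E
```

```text
24.65 [ 629.5 -239.6   83.7] [180.    0.1 133.9]
post 313.5040426753101 109.71998711839068
scene bay_mark 0.69 [363.7 313.3] [ 549.4 -275.8   34. ] 267.72827688651023 115.88463774156617
scene bay_mark 0.5 [373.2 311.7] [ 568.  -282.6   34. ] 276.51852620761593 123.37474040502697
scene index_tip 0.89 [375.1 314.4] [ 566.5 -290.2   37. ] 275.48770685947073 130.79375027573536
scene flux_bottle 0.81 [353.3 292.8] [ 556.9 -228.2   36. ] 272.394034912963 68.28483392069887
wrist bay_mark 0.97 [198.1 185.1] [ 551.7 -275.7   34. ] 268.8645054626493 115.72646870341717
wrist index_tip 0.74 [207.3 214.5] [ 570.7 -286.8   37. ] 277.5196717677528 127.88286663608102
wrist flux_bottle 0.67 [238.9 139.6] [ 553.3 -230.2   36. ] 269.45298172030937 70.20393697500892
side bay_mark 0.59 [339.3 160.8] [ 551.4 -274.9   34. ] 268.72179207840946 114.89944147446428
side flux_bottle 0.73 [227.6 284.7] [759.6 335.5  36. ] 67.46092562215664 536.4994761998586
```

View pics/k.png

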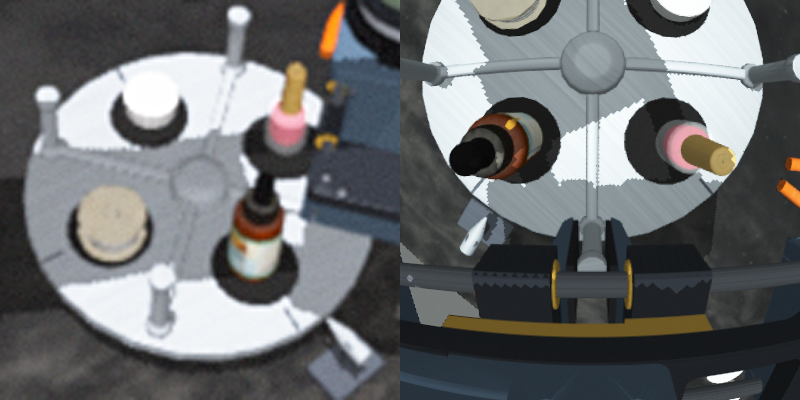

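Bottle, spool, tin and varnish bottle all stand. The mark, at scene crop (292,318), is still about 8° short of the pointer tip at (330,322).

>>> arm_command(motion=[{"offset": [0.0001, 0.0039, 0], "spin": -0.0349}, {"offset": [0.0002, 0.0058, 0], "spin": -0.0524}, {"offset": [0.0001, 0.0039, 0], "spin": -0.0349}, {"offset": [0, 0.0019, 0], "spin": -0.0175}, {"offset": [0, 0, 0], "spin": 0}])

```text
time_s: 25.88
ee_pos: [639.9, -228.0, 83.8]
ee_rot: [180.0, 0.1, 141.9]
force: [3.6, -2.3, -0.0]
gripper_width: 15.1
gripper_force: 5.0
```

```bash
cat > chk.py <<'E'
from h import *
np.set_printoptions(precision=1,suppress=True)
s=env.state(); print(s['time_s'],s['ee_pos'],s['ee_rot'])
C=np.array([554,-160.]); an=lambda p:np.degrees(np.arctan2(p[1]-C[1],p[0]-C[0]))%360
print('post',an(s['ee_pos']))
for n in ('scene','wrist','side'):
    im,d=env.grab_frame(n); cv2.imwrite(f'pics/{n}_l.png',im)
    W=(lambda l,z:wworld(l,z=z,s=s)) if n=='wrist' else (lambda l,z:world(n,l,z=z))
    for t,z in (('bay_mark',34),('index_tip',37),('bay_pad',36),('flux_bottle',36)):
        for r in env.pinpoint(n,t)[:2]:
            p=W(r['location'],z); print(n,t,round(r['score'],2),np.array(r['location']),p,an(p),np.hypot(*(p[:2]-C)))
b=cv2.imread('pics/scene_l.png'); a=cv2.imread('pics/wrist_l.png')
cv2.imwrite('pics/l.png',np.hstack([cv2.resize(b[210:340,270:400],(400,400),interpolation=cv2.INTER_CUBIC),cv2.resize(a[100:260,100:260],(400,400),interpolation=cv2.INTER_CUBIC)]))
E
python3 chk.py
```

```text
25.875 [ 639.9 -228.    83.8] [180.    0.1 141.9]
post 321.6436171093116
scene bay_mark 0.74 [369.3 307.5] [ 566.7 -271.2   34. ] 276.51366886752567 111.93114865995639
scene index_tip 0.76 [375.4 311.2] [ 571.2 -285.    37. ] 277.8403278052401 126.15356145280846
scene bay_pad 0.67 [358.4 292.3] [ 566.8 -232.6   36. ] 279.96511603137947 73.7107548676986
scene flux_bottle 0.88 [357.1 291.2] [ 565.9 -229.1   36. ] 279.76535597068573 70.13204629049632
scene flux_bottle 0.68 [311.2 137.6] [753.9 286.7  36. ] 65.89233762302308 489.41100038099
wrist bay_mark 0.94 [195.  187.2] [ 567.4 -277.7   34. ] 276.5127358329316 118.50507281880701
wrist index_tip 0.93 [186.  200.6] [ 570.3 -289.    37. ] 277.21100106516286 129.99624782191256
wrist index_tip 0.73 [311.6  61.6] [ 553.2 -159.8   37. ] 164.43103459375382 0.8665578823770802
wrist flux_bottle 0.61 [239.3 134.3] [ 560.5 -226.9   36. ] 275.5728446130161 67.24315288981711
side bay_mark 0.63 [335.9 160.6] [ 563.4 -273.6   34. ] 274.7257540359294 113.95823779022554
side bay_pad 0.76 [337.  164.3] [ 555.8 -250.6   36. ] 271.142027479551 90.61858335968567
side flux_bottle 0.63 [334.  165.8] [ 564.7 -240.    36. ] 277.5950384919729 80.71891915306502
side flux_bottle 0.58 [226.7 282.8] [764.1 329.8  36. ] 66.78093644493902 532.9201313890097
```

Mark and pointer agree within about 1°. I'm releasing the post and lifting away.

>>> arm_command(motion=[{"offset": [0, 0, 0], "spin": 0}, {"offset": [0, 0, 0], "spin": 0}, {"offset": [0, 0, 0], "spin": 0}, {"offset": [0, 0, 0], "spin": 0}, {"offset": [0, 0, 0], "spin": 0}], jaw=0.04)

```text
time_s: 27.25
ee_pos: [639.3, -227.8, 83.6]
ee_rot: [180.0, -0.0, 141.9]
force: [-0.3, 0.5, 1.1]
gripper_width: 39.9
gripper_force: 0.0
```

>>> arm_command(motion=[{"offset": [0, 0, -0.02], "spin": 0}, {"offset": [0, 0, -0.04], "spin": 0}, {"offset": [0, 0, -0.04], "spin": 0}, {"offset": [0, 0, -0.04], "spin": 0}, {"offset": [0, 0, 0], "spin": 0}])

```text
time_s: 27.88
ee_pos: [641.0, -228.5, 228.0]
ee_rot: [179.9, 0.4, 141.9]
force: [-0.2, -0.0, 0.6]
gripper_width: 40.2
gripper_force: 0.0
```

```bash
python3 chk.py; python3 - <<'E'
from h import *
np.set_printoptions(precision=1,suppress=True)
for n in ('scene','wrist'):
    env.grab_frame(n); s=env.state()
    for t in ('stop_off_bottle','small_tin','wire_spool','flux_bottle'):
        for r in env.pinpoint(n,t)[:1]:
            l=r['location']; p=wworld(l,z=36,s=s) if n=='wrist' else world(n,l,z=36); print(n,t,p,np.hypot(p[0]-554,p[1]+160))
        for r in env.boxes_of(n,t)[:1]: print(np.array(r['bbox']))
E
```

```text
27.875 [ 641.  -228.5  228. ] [179.9   0.4 141.9]
post 321.7974158755211
scene bay_mark 0.93 [370.9 310.2] [ 566.  -277.6   34. ] 275.80324800810354 118.22585324121316
scene index_tip 0.88 [374.3 312. ] [ 568.2 -285.3   37. ] 276.48996153205485 126.06284106395485
scene bay_pad 0.65 [356.2 292.6] [ 562.4 -230.9   36. ] 276.7326524351851 71.36507048298459
scene flux_bottle 0.82 [312.2 136.6] [759.3 289.8  36. ] 65.46623823691888 494.3963892518571
scene flux_bottle 0.74 [357. 289.] [ 568.7 -224.7   36. ] 282.81228098657664 66.3894338505506
wrist bay_mark 0.58 [240.1 159. ] [ 572.7 -279.8   34. ] 278.8907813809026 121.23727200921348
wrist index_tip 0.98 [230.9 169. ] [ 574.7 -295.3   37. ] 278.68544010472965 136.86206134535078
wrist bay_pad 0.91 [268.9 132.3] [ 570.4 -233.5   36. ] 282.6155821403287 75.27655526595616
wrist flux_bottle 0.68 [612.8  53.9] [771.8 296.3  36. ] 64.4810335616417 505.5832295003011
wrist flux_bottle 0.59 [267.  131.1] [ 568.  -234.3   36. ] 280.6871033362657 75.58021337625925
side bay_mark 0.97 [334.  159.1] [ 571.4 -280.9   34. ] 278.1958141869501 122.128874687
[... 350 characters left out ...]
566369498 72.40779770264871
scene stop_off_bottle [ 627.4 -140.6   36. ] 75.89875790217211
[351.3 227.1 364.5 255.7]
scene small_tin [550.4 -87.8  36. ] 72.30720328395059
[304.3 233.5 322.9 252. ]
scene wire_spool [ 479.6 -163.3   36. ] 74.47084826758802
[294.9 271.8 321.5 298.3]
scene flux_bottle [ 560.9 -224.6   36. ] 64.95998764603499
[344.6 261.2 364.  297.9]
wrist stop_off_bottle [ 626.7 -145.7   36. ] 74.07119896026175
[352.2 115.5 386.2 148.3]
wrist small_tin [549.4 -88.5  36. ] 71.69360695366287
[345.4  22.4 380.7  57.3]
wrist wire_spool [ 481.1 -172.7   36. ] 73.99702800557418
[240.4  20.  286.4  62.1]
wrist flux_bottle [757.9 286.8  36. ] 491.1413725928034
[244.  113.1 284.5 146.5]
```

```bash
python3 -c "
from workcell import env
print(env.job_done())"
```

```text
the job is handed in; nothing more can be done
None
```

I handed the job in at about 28 s on the robot's clock. At my last check the bottle was on its pad, the rim line was within about 1° of the pointer, and the other three items were still on the carousel. No verdict came back. I also viewed 12 pictures, two over the limit of 10.

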